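# Hang the amber-handled egg ring on the orange slanted peg

### The arm

A 6-joint arm with a two-finger parallel gripper is mounted at the origin on the work surface. World frame = base frame: x ahead of the robot, y to its left, z up, the work surface at z = 0. Lengths are in m, angles in rad, forces in N, time in s.
With the tool pointing down it reaches from about 0.35 to 0.975 m from the base axis. Payload 4.9 kg.
Tool frame: the origin (TCP) lies at the very end of the fingers, on their centre line; the grasp point (between the pads) lies 19 mm behind it; z points along the fingers, y is the line along which they close (so a half turn about z gives the same grasp; the last joint's range is limited). The gripper opens to 85 mm and grips with 20 to 120 N. Pads are 22 mm wide; open, the fingers measure 114 mm over their backs; the gripper's body (76 mm by 85 mm) begins 54 mm behind the grasp point. The pads swing forward as they close: fully open they stand 13 mm farther back than shut.
Start: joints at [-1.354, 0.053, 1.613, -0, 1.476, -0.119], TCP at [0.206, -0.59, 0.231] pointing down, gripper open.
Joint ranges: [-3.01, 3.01], [-1.01, 2.22], [0.06, 2.58], [-1.02, 4.17], [0.09, 2.62], [-3.14, 3.14]. Speed limits (rad/s): [2.57, 2.57, 3.14, 3.14, 3.14, 3.14].

### API

Orientations are given as a unit quaternion [w, x, y, z].
In Python, from plant import state, optics, ticket, nets gives the robot as it stands. The module is installed in compiled form; this text tells all that it offers.
- The arm moves only by the shell command python3 -m inch 'ROWS' [OPENING]. ROWS is JSON, a list of rows, each an object of numbers: "dx", "dy", "dz": the shift along the tool's x, y, z as a fraction of full scale; "rx", "ry", "rz": the turn, a rotation vector about the tool's x, y, z as a fraction of full scale. In form: [{"dx": .., "dy": .., "dz": .., "rx": .., "ry": .., "rz": ..}, ...]. A call has 1 to 5 rows; each row is the pose to reach, as a shift and turn from the pose commanded when the call began, along the tool's axes at that moment; what a row does not reach only later rows make up. Full scale, the value 1, is 0.8 m for a shift and 1.5 rad for a turn. A row lasts 1/10 s, in which the tool goes at most 50 mm and 8.59 degrees, less where a joint would pass 70% of its speed; a pose out of reach is approached as far as the arm can. A call with a number of a shift or a turn outside -1 to 1 is refused whole. A call with a gripper value outside its range is refused whole. OPENING is the opening, from -1 (shut) to 1 (fully open), set as the call begins (- or left out, the last holds). The fingers move at their own pace and stop on an object; the grip force is fixed at half the most. Time passes only in rows, so rows that repeat a pose let the fingers close. It gives the time, the measured TCP pose, the force, the opening and the grip force at its end, in the units of the state.
- state(): the state, without advancing time (a new reading comes with each control period).
- optics.grab_frame(name): name is "scene" or "side" or "wrist"; returns the picture (480x640x3 uint8, red, green, blue); there is no depth.
- optics.camera_info(name): a dict with "fx", "fy", "cx", "cy" (pixels), "k1" (the pictures are not rectified: a ray, as slopes to the right and down, at radius r is drawn at 1 + k1 r^2 times it, then the intrinsics apply), "R" (3x3) and "t" (3): a world point X has camera coordinates R X + t. Camera axes: x right, y down, z forward; pixel columns grow to the right and rows downward; lengths in m; the calibration is good to about 2 mm. A picture is of the moment at which its call begins: read the wrist's pose just before it. camera_info takes no time and is no camera call; for the wrist camera it gives the pose at the moment of the call.
- ticket.job_done(): hands the job in; it is judged then, once.
Trained networks look in the newest picture that a camera, given by its name, has taken for a name from the list of things; names that differ only in an ending like _2 or _b are one class to them, and where a whole thing is asked for, a point or a joint stands for the part that bears it (a point fixed in the world has none). Each returns a list of dicts, best first, with "confidence" (0 to 1); they miss things now and then, are a little off and sometimes report something else, mostly with a low value. They report only what shows in the picture. A call takes as long as a camera call.
- nets.boxes_of(camera, name): "bbox" ([centre column, centre row, width, height] in pixels, round what is visible of it).
- nets.outline_of(camera, name): "pixels" (480x640 bool, what is visible of it) and "bbox" ([centre column, centre row, width, height] in pixels, round what is visible of it).
The state is a dict: "time": time; "joint_pos": joint angles; "joint_vel": joint speeds; "joint_efforts": joint torques, N m; "tool_pos": TCP position; "tool_rot": TCP orientation; "contact_force": force on the tool from outside, world axes, zero at the start; "ft_torque": the same for the moment, N m; "gripper_width": opening from 0.0 (shut) to 1.0 (fully open); "grasp_force": force on a finger pad.
Only numpy, scipy, OpenCV 4.12 (cv2) and the standard library are available. Lean on these libraries where they do the work, as an engineer would, in place of code of your own. Each camera call takes 0.05 s, during which the arm holds its last target. There are 200 camera calls.

### The job

Tidy up after the egg shift: pick up the egg ring with the amber-yellow handle and hang it on the slanted orange peg. Hold the ring square to the peg and slide it down along the peg until it rests on the round collar at the root, then let go and leave it there. Leave the ring with the black handle where it lies.

Things in the scene. Friction and masses are not known exactly. Their poses are not given: they have to be found in the camera images.
- amber_ring: Steel egg ring with amber-yellow handle, to be hung. Ring 84 mm outside, hole 76 mm, 25 mm high, lying flat. Origin: centre of its underside; z: hole axis, up; x: out along the handle, which starts pointing about to the robot's left. Handle: straight, 16 mm wide, from 41 to 125 mm along x, 12 to 28 mm above the underside. 0.11 to 0.18 kg, balanced about 15 mm from the origin.
- black_ring: Egg ring of the same size and shape with a black handle, also flat on the table, same origin and axes. Leave it alone. The two may lie either way round.
- orange_peg: Orange peg, the one to use. Fixed. 12 mm thick, slants up at 60 degrees above level, roughly towards the robot. At its root a round collar, 100 mm across, 6 mm thick, square to it, on a slim post on a 110 mm foot. Origin: peg axis at the collar's upper face, 210 mm above the table; z: along the peg to its free end, 90 mm away; y: level.
- grey_peg: Grey peg on a like stand, not to be used; same origin and axes. The two stands, side by side, may be either way round.

How it is judged:
On the way:
1. the amber-handled ring, held in the gripper, is around the orange peg, square to it within 20 degrees, its underside within 30 mm of the collar (angle between the z axis of amber_ring and the z axis of orange_peg, either way round below 0.35 rad and z of amber_ring in the frame of orange_peg between -0.015 and 0.03 m and x of amber_ring in the frame of orange_peg between -0.04 and 0.04 m and y of amber_ring in the frame of orange_peg between -0.04 and 0.04 m and contact force between amber_ring and the fingers above 0.5 N), for 0.1 s.
At the end, for the whole second after the job is handed in: The amber-handled ring is on the orange peg, released and at rest on its collar: square to the peg within 20 degrees, the centre of its underside within 20 mm of the collar's face and within 45 mm of the peg's axis in x and y (angle between the z axis of amber_ring and the z axis of orange_peg, either way round below 0.35 rad and z of amber_ring in the frame of orange_peg between -0.015 and 0.02 m and x of amber_ring in the frame of orange_peg between -0.045 and 0.045 m and y of amber_ring in the frame of orange_peg between -0.045 and 0.045 m and linear speed of amber_ring below 0.03 m/s and angular speed of amber_ring below 0.3 rad/s and contact force between amber_ring and the fingers below 0.05 N); the robot touches nothing.
It fails at once if the black-handled ring is moved more than 30 mm (distance of black_ring from where it was at the start of the episode above 0.03 m).
It also fails if it takes over 45 s, if anything falls off the work surface, if the arm or the gripper's body presses on something with over 40 N, if the wrist force passes 120 N, or if a joint passes its speed limit or range.

## Working session

There is one attempt and no reset: what is moved stays moved. The work goes in short steps, Python scripts to look and compute and a shell command to move; the robot and the scene stay as the last step left them, time stands still between calls to the robot, and variables do not carry over. Pictures are saved under pics/ and viewed, at most 12 in all, crops included, and the job is handed in when it is done.

```bash
mkdir -p pics; cat > h.py <<'E'
import numpy as np, cv2
from plant import state, optics, ticket, nets
from scipy.spatial.transform import Rotation as Ro
E
python3 - <<'E'
from h import *
for c in ("scene","side"):
    im=optics.grab_frame(c); i=optics.camera_info(c)
    cv2.imwrite(f"pics/{c}0.png",im[:,:,::-1])
    R=np.array(i["R"]);print(c,{k:i[k] for k in("fx","fy","cx","cy","k1")},"pos",-R.T@i["t"],"fwd",R[2])
    for n in("amber_ring","black_ring","orange_peg","grey_peg"):
        print(n,[(np.round(b["bbox"]),round(b["confidence"],2)) for b in nets.boxes_of(c,n)[:3]])
print(state())
E
```

```text
scene {'fx': 511.8044772071611, 'fy': 511.8044772071611, 'cx': 319.1751121947083, 'cy': 244.8401957695719, 'k1': 0.03379651661268847} pos [1.09001512 0.22166158 0.77746994] fwd [-0.5913852  -0.30315142 -0.74723675]
amber_ring [(array([440., 280.,  86.,  53.]), 0.82)]
black_ring [(array([289., 228.,  74.,  45.]), 0.79)]
orange_peg [(array([228., 214.,  70.,  71.]), 0.76)]
grey_peg [(array([443., 305.,  76.,  87.]), 0.81)]
side {'fx': 477.58348483491903, 'fy': 477.58348483491903, 'cx': 312.8059680985113, 'cy': 234.0266898746703, 'k1': -0.12352396973782397} pos [0.39481481 0.4522558  0.60794408] fwd [ 0.25235495 -0.69649679 -0.67172108]
amber_ring [(array([345., 418.,  90., 116.]), 0.56)]
black_ring [(array([386., 257.,  49.,  63.]), 0.92)]
orange_peg [(array([263., 131.,  58.,  67.]), 0.84)]
grey_peg [(array([139., 292.,  92.,  91.]), 0.85)]
{'time': 0.5, 'joint_pos': array([-1.35397532e+00,  5.26941686e-02,  1.61293334e+00, -6.93997335e-06,
        1.47601604e+00, -1.18969666e-01]), 'joint_vel': array([-0.00129644,  0.00070598, -0.00164713,  0.00144027, -0.0010884 ,
        0.00155805]), 'joint_efforts': array([-7.44241243e-04, -3.93218851e+01, -3.70027792e+01, -1.32432583e-04,
        1.35191302e-03,  9.67432001e-07]), 'tool_pos': array([ 0.20595564, -0.59005093,  0.23128725]), 'tool_rot': array([-2.52484176e-05,  9.85938601e-01,  1.67107975e-01, -4.69482491e-06]), 'contact_force': array([-0.19966718,  0.70344676, -0.2291303 ]), 'ft_torque': array([ 0.044907  , -0.00920106,  0.03240075]), 'grasp_force': 0.0, 'gripper_width': 0.9986636551657311}
```

View pics/scene0.png

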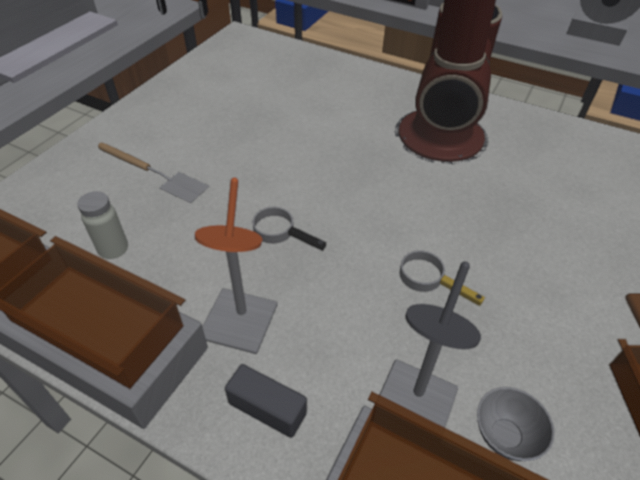

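View pics/side0.png

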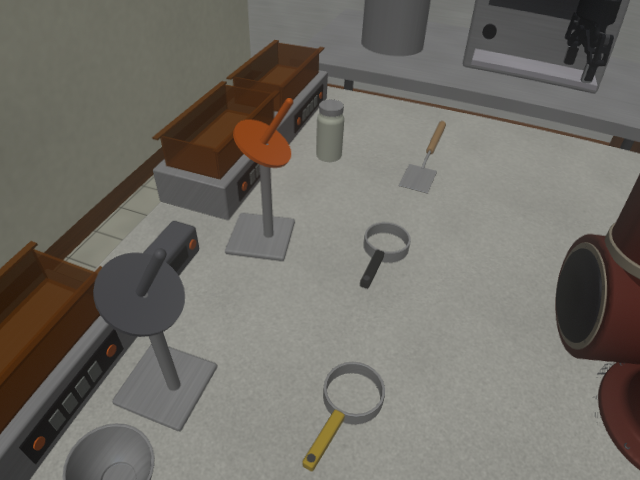

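Scene: amber ring at (422,271), with its handle end at (482,298) partly behind the grey peg. The orange peg has its collar at (228,238) and tip at (234,180). Side: amber ring at (353,392), handle end (310,463); orange collar (263,143), tip (289,101). The nets agree with this, so I'll fit silhouettes to their outlines next.

```bash
cat >> h.py <<'E'
from scipy.optimize import minimize
def proj(i,P):
    c=P@np.array(i["R"]).T+i["t"]; s=c[:,:2]/c[:,2:]
    s=s*(1+i["k1"]*(s**2).sum(1,keepdims=True))
    return s*[i["fx"],i["fy"]]+[i["cx"],i["cy"]]
A=np.linspace(0,2*np.pi,48,endpoint=False)
def circ(r,z): return np.c_[r*np.cos(A),r*np.sin(A),0*A+z]
def fillh(m,i,P,v=1):
    h=cv2.convexHull((proj(i,P)*16).astype(np.float32)).round().astype(np.int32)
    cv2.fillConvexPoly(m,h,v,shift=4)
def ring_mask(i,T):
    R,t=T; m=np.zeros((480,640),np.uint8); w=lambda P:P@R.T+t
    fillh(m,i,w(np.r_[circ(.042,0),circ(.042,.025)]))
    a=m*0;b=m*0;fillh(a,i,w(circ(.038,0)));fillh(b,i,w(circ(.038,.025)));m[(a&b)>0]=0
    fillh(m,i,w(np.array([[x,y,z] for x in(.041,.125) for y in(-.008,.008) for z in(.012,.028)])));return m
def peg_mask(i,T):
    R,t=T; m=np.zeros((480,640),np.uint8); w=lambda P:P@R.T+t
    fillh(m,i,w(np.r_[circ(.05,0),circ(.05,-.006)]));fillh(m,i,w(np.r_[circ(.006,0),circ(.006,.09)]));return m
def ringT(p): return Ro.from_euler('z',p[2]).as_matrix(),np.array([p[0],p[1],0.])
def pegT(p): # yaw = heading of the lean
    z=np.array([.5*np.cos(p[2]),.5*np.sin(p[2]),np.sqrt(.75)]); y=np.array([-np.sin(p[2]),np.cos(p[2]),0])
    return np.c_[np.cross(y,z),y,z],np.array([p[0],p[1],.21])
def blur(m): return cv2.GaussianBlur(m.astype(np.float32),(0,0),1.5)
def fit(mask,Tf,obs,p0):
    def cost(p): return sum(np.sum((blur(mask(i,Tf(p)))-blur(o))**2*k) for i,o,k in obs)/sum(o.sum() for _,o,_ in obs)
    r=None
    for s in(1,.4):
        x=p0 if r is None else r.x
        r=minimize(cost,x,method='Nelder-Mead',options=dict(initial_simplex=np.array([x]+[x+np.eye(3)[k]*s*[.03,.03,.3][k] for k in range(3)]),xatol=1e-4,fatol=1e-5))
    return r.x,r.fun
def ray(i,uv,z):
    s=cv2.undistortPoints(np.array([[uv]],float),np.array([[i["fx"],0,i["cx"]],[0,i["fy"],i["cy"]],[0,0,1]]),np.array([i["k1"],0,0,0.]))[0,0]
    R=np.array(i["R"]);d=R.T@np.r_[s,1];c=-R.T@i["t"];return c+d*(z-c[2])/d[2]
E
python3 - <<'E'
from h import *
I={c:optics.camera_info(c) for c in("scene","side")}
for c in I: optics.grab_frame(c)
O={}
for n in("amber_ring","black_ring","orange_peg","grey_peg"):
    for c in I:
        r=nets.outline_of(c,n); O[n,c]=r[0]["pixels"]; print(n,c,r[0]["confidence"],r[0]["pixels"].sum())
    
px={"amber_ring":[(422,271),(353,392)],"black_ring":[(273,225),(386,242)],"orange_peg":[(228,238),(263,143)],"grey_peg":[(443,326),(140,293)]}
for n in px:
    peg="peg" in n
    g=[ray(I[c],uv,.21 if peg else .012) for c,uv in zip(I,px[n])]
    print(n,"rays",np.round(g,3).tolist())
    W=np.ones((480,640))
    for cs in(("scene","side"),("scene",),("side",)):
        obs=[]
        for c in cs:
            K=W.copy()
            if n=="amber_ring" and c=="scene": K[cv2.dilate(O["grey_peg",c].astype(np.uint8),np.ones((9,9)))>0]=0
            obs.append((I[c],O[n,c],K))
        p,f=fit(peg_mask if peg else ring_mask,pegT if peg else ringT,obs,np.r_[np.mean(g,0)[:2],np.pi if peg else 1.6])
        print(cs,np.round(p,4),round(f,3))
E
```

```text
amber_ring scene 0.89 1256
amber_ring side 0.74 2270
black_ring scene 0.72 1130
black_ring side 0.72 1461
orange_peg scene 0.92 1791
orange_peg side 0.64 2224
grey_peg scene 0.8 2818
grey_peg side 0.57 6199
amber_ring rays [[0.447, 0.115, 0.012], [0.452, 0.116, 0.012]]
('scene', 'side') [0.4503 0.1154 1.3993] 0.064
('scene',) [0.4456 0.1138 1.3865] 0.031
('side',) [0.4514 0.1158 1.4039] 0.032
black_ring rays [[0.482, -0.198, 0.012], [0.486, -0.196, 0.012]]
('scene', 'side') [ 0.4837 -0.1984  1.4894] 0.073
('scene',) [ 0.4799 -0.2     1.5012] 0.04
('side',) [ 0.4856 -0.1975  1.5008] 0.025
orange_peg rays [[0.695, -0.134, 0.21], [0.693, -0.13, 0.21]]
('scene', 'side') [ 0.6927 -0.135   3.353 ] 0.033
('scene',) [ 0.6904 -0.1365  3.3499] 0.022
('side',) [ 0.6942 -0.1339  3.4014] 0.01
grey_peg rays [[0.687, 0.199, 0.21], [0.686, 0.201, 0.21]]
('scene', 'side') [0.6852 0.199  3.1938] 0.021
('scene',) [0.6829 0.1972 3.1603] 0.009
('side',) [0.6868 0.1996 3.1375] 0.004
```

```bash
cat >> h.py <<'E'
def rel(p,R):
    s=state(); q=s["tool_rot"]; C=Ro.from_quat(np.r_[q[1:],q[0]])
    d=C.inv().apply(np.array(p)-s["tool_pos"])/.8; r=(C.inv()*Ro.from_matrix(R)).as_rotvec()/1.5
    return "d "+str(np.round(d,4))+" r "+str(np.round(r,4))+f" rows>= {max(np.linalg.norm(d)*.8/.05,np.linalg.norm(r)*1.5/.15):.1f}"
def toolR(Rr): # tool for a ring orientation: z=-ring z, y=-ring y, x=ring x
    return np.c_[Rr[:,0],-Rr[:,1],-Rr[:,2]]
E
python3 - <<'E'
from h import *
R,t=ringT([.449,.115,1.40]); print(rel(t+R@[.06,0,.2],toolR(R)))
E
```

```text
d [ 0.6136 -0.7976  0.0391] r [ 0.      0.     -0.7095] rows>= 16.1
```

```bash

m='[{"dx":0.0384,"dy":-0.05,"dz":0.0025},{"dx":0.0767,"dy":-0.1,"dz":0.005},{"dx":0.115,"dy":-0.15,"dz":0.0075},{"dx":0.1534,"dy":-0.1994,"dz":0.0098},{"dx":0.1534,"dy":-0.1994,"dz":0.0098}]'
python3 -m inch '[{"dx":0.1534,"dy":-0.1994,"dz":0.0098},{"dx":0.1534,"dy":-0.1994,"dz":0.0098},{"dx":0.1534,"dy":-0.1994,"dz":0.0098},{"dx":0.1534,"dy":-0.1994,"dz":0.0098},{"dx":0.1534,"dy":-0.1994,"dz":0.0098}]' 1
python3 -m inch '[{"dx":0.1534,"dy":-0.1994,"dz":0.0098},{"dx":0.1534,"dy":-0.1994,"dz":0.0098},{"dx":0.1534,"dy":-0.1994,"dz":0.0098},{"dx":0.1534,"dy":-0.1994,"dz":0.0098},{"dx":0.1534,"dy":-0.1994,"dz":0.0098}]'
python3 -m inch '[{"dx":0.1534,"dy":-0.1994,"dz":0.0098},{"dx":0.1534,"dy":-0.1994,"dz":0.0098},{"dx":0.1534,"dy":-0.1994,"dz":0.0098},{"dx":0.1534,"dy":-0.1994,"dz":0.0098},{"dx":0.1534,"dy":-0.1994,"dz":0.0098}]'
python3 -m inch '[{"dx":0.1534,"dy":-0.1994,"dz":0.0098},{"dx":0.1534,"dy":-0.1994,"dz":0.0098},{"dx":0.1534,"dy":-0.1994,"dz":0.0098},{"dx":0.1534,"dy":-0.1994,"dz":0.0098},{"dx":0.1534,"dy":-0.1994,"dz":0.0098}]'
python3 -m inch '[{"rz":-0.355},{"rz":-0.355},{"rz":-0.355},{"rz":-0.355},{"rz":-0.355}]'
python3 -m inch '[{"rz":-0.355},{"rz":-0.355},{"rz":-0.355},{"rz":-0.355},{"rz":-0.355}]'
python3 - <<'E'
from h import *
R,t=ringT([.449,.115,1.40]); print(rel(t+R@[.06,0,.2],toolR(R)))
i=optics.camera_info("wrist"); im=optics.grab_frame("wrist"); cv2.imwrite("pics/w1.png",im[:,:,::-1])
r=nets.outline_of("wrist","amber_ring"); 
if r:
    o=r[0]["pixels"]; print(r[0]["confidence"],r[0]["bbox"],o.sum())
    print(fit(ring_mask,ringT,[(i,o,np.ones((480,640)))],np.array([.449,.115,1.4])))
E
```

```text
d [ 0.6136 -0.7976  0.0391] r [ 0.      0.     -0.7095] rows>= 16.1validation failed for argument at $[0]...
validation failed for argument at $[0]...
validation failed for argument at $[0]...
validation failed for argument at $[0]...
validation failed for argument at $[0]...
validation failed for argument at $[0]...
```

View pics/w1.png

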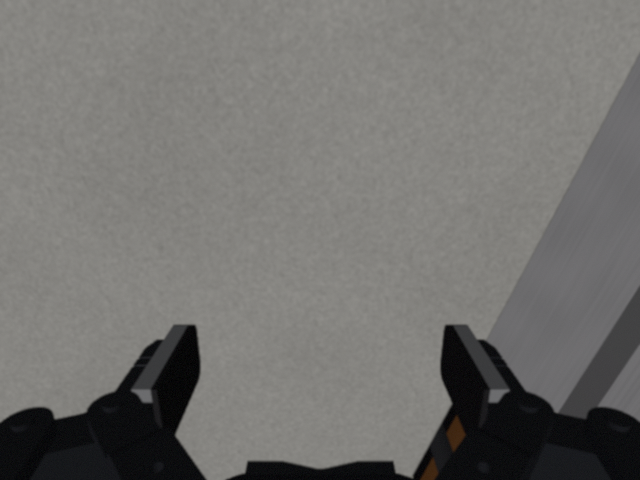

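The picture shows only bare table: every move was refused, because each row must carry all six keys. I'll send them again in full.

```bash

python3 -m inch '[{"dx":0.1534,"dy":-0.1994,"dz":0.0098,"rx":0,"ry":0,"rz":0},{"dx":0.1534,"dy":-0.1994,"dz":0.0098,"rx":0,"ry":0,"rz":0},{"dx":0.1534,"dy":-0.1994,"dz":0.0098,"rx":0,"ry":0,"rz":0},{"dx":0.1534,"dy":-0.1994,"dz":0.0098,"rx":0,"ry":0,"rz":0},{"dx":0.1534,"dy":-0.1994,"dz":0.0098,"rx":0,"ry":0,"rz":0}]' 1
```

```text
time: 1.6
tool_pos: [0.2704, -0.3945, 0.2225]
tool_rot: [-0.001, 0.986, 0.169, 0.0]
contact_force: [0.2, -0.6, -0.1]
gripper_width: 1.002
grasp_force: 0.0
```

```bash

python3 -m inch '[{"dx":0.1534,"dy":-0.1994,"dz":0.0098,"rx":0,"ry":0,"rz":0},{"dx":0.1534,"dy":-0.1994,"dz":0.0098,"rx":0,"ry":0,"rz":0},{"dx":0.1534,"dy":-0.1994,"dz":0.0098,"rx":0,"ry":0,"rz":0},{"dx":0.1534,"dy":-0.1994,"dz":0.0098,"rx":0,"ry":0,"rz":0},{"dx":0.1534,"dy":-0.1994,"dz":0.0098,"rx":0,"ry":0,"rz":0}]'
python3 -m inch '[{"dx":0.1534,"dy":-0.1994,"dz":0.0098,"rx":0,"ry":0,"rz":0},{"dx":0.1534,"dy":-0.1994,"dz":0.0098,"rx":0,"ry":0,"rz":0},{"dx":0.1534,"dy":-0.1994,"dz":0.0098,"rx":0,"ry":0,"rz":0},{"dx":0.1534,"dy":-0.1994,"dz":0.0098,"rx":0,"ry":0,"rz":0},{"dx":0.1534,"dy":-0.1994,"dz":0.0098,"rx":0,"ry":0,"rz":0}]'
python3 -m inch '[{"dx":0.1534,"dy":-0.1994,"dz":0.0098,"rx":0,"ry":0,"rz":0},{"dx":0.1534,"dy":-0.1994,"dz":0.0098,"rx":0,"ry":0,"rz":0},{"dx":0.1534,"dy":-0.1994,"dz":0.0098,"rx":0,"ry":0,"rz":0},{"dx":0.1534,"dy":-0.1994,"dz":0.0098,"rx":0,"ry":0,"rz":0},{"dx":0.1534,"dy":-0.1994,"dz":0.0098,"rx":0,"ry":0,"rz":0}]'
python3 -m inch '[{"dx":0,"dy":0,"dz":0,"rx":0,"ry":0,"rz":-0.355},{"dx":0,"dy":0,"dz":0,"rx":0,"ry":0,"rz":-0.355},{"dx":0,"dy":0,"dz":0,"rx":0,"ry":0,"rz":-0.355},{"dx":0,"dy":0,"dz":0,"rx":0,"ry":0,"rz":-0.355},{"dx":0,"dy":0,"dz":0,"rx":0,"ry":0,"rz":-0.355}]'
python3 -m inch '[{"dx":0,"dy":0,"dz":0,"rx":0,"ry":0,"rz":-0.355},{"dx":0,"dy":0,"dz":0,"rx":0,"ry":0,"rz":-0.355},{"dx":0,"dy":0,"dz":0,"rx":0,"ry":0,"rz":-0.355},{"dx":0,"dy":0,"dz":0,"rx":0,"ry":0,"rz":-0.355},{"dx":0,"dy":0,"dz":0,"rx":0,"ry":0,"rz":-0.355}]'
python3 - <<'E'
from h import *
R,t=ringT([.449,.115,1.40]); print(rel(t+R@[.06,0,.2],toolR(R)))
i=optics.camera_info("wrist"); im=optics.grab_frame("wrist"); cv2.imwrite("pics/w2.png",im[:,:,::-1])
r=nets.outline_of("wrist","amber_ring"); 
if r:
    o=r[0]["pixels"]; print(r[0]["confidence"],r[0]["bbox"],o.sum())
    print(fit(ring_mask,ringT,[(i,o,np.ones((480,640)))],np.array([.449,.115,1.4])))
E
```

```text
time: 2.1
tool_pos: [0.3339, -0.2041, 0.2156]
tool_rot: [-0.0, 0.985, 0.171, 0.001]
contact_force: [-0.4, 0.4, 0.1]
gripper_width: 1.0
grasp_force: 0.0
time: 2.6
tool_pos: [0.3968, -0.0126, 0.2079]
tool_rot: [-0.001, 0.985, 0.171, 0.0]
contact_force: [-0.2, -1.5, 0.1]
gripper_width: 0.997
grasp_force: 0.0
time: 3.1
tool_pos: [0.4604, 0.1771, 0.1994]
tool_rot: [-0.0, 0.986, 0.169, -0.0]
contact_force: [-0.1, -0.6, 0.3]
gripper_width: 0.996
grasp_force: 0.0
time: 3.6
tool_pos: [0.4599, 0.1725, 0.2001]
tool_rot: [0.0, 0.908, 0.42, 0.0]
contact_force: [-0.0, -0.1, -0.0]
gripper_width: 0.997
grasp_force: 0.0
time: 4.1
tool_pos: [0.4596, 0.1731, 0.2001]
tool_rot: [0.0, 0.766, 0.643, 0.0]
contact_force: [0.5, -0.3, 0.8]
gripper_width: 1.003
grasp_force: 0.0
d [ 0.0012 -0.0008  0.0001] r [ 0.0002  0.0002 -0.0016] rows>= 0.0
0.83 [319.9, 222.6, 101.4, 204.3] 5470
(array([0.44691394, 0.11686217, 1.40384536]), np.float64(0.026126214322400514))
```

View pics/w2.png

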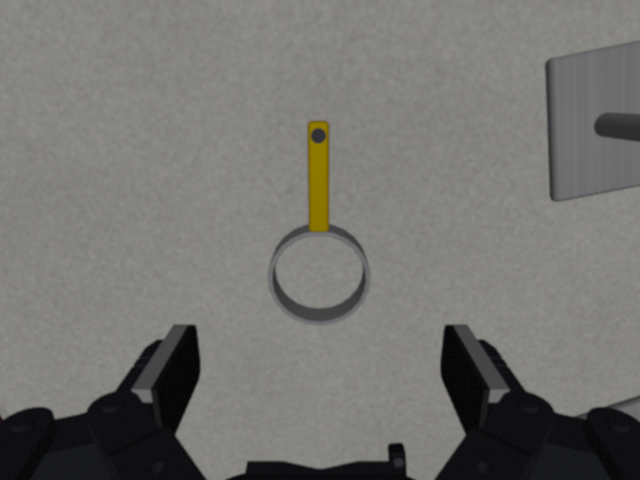

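The ring (320,275) and handle (318,180) line up with the tool axis, and the fit agrees within 2 mm. Descending to grip.

```bash

python3 -m inch '[{"dx":0.032,"dy":0,"dz":0.06,"rx":0,"ry":0,"rz":0},{"dx":0.032,"dy":0,"dz":0.12,"rx":0,"ry":0,"rz":0},{"dx":0.032,"dy":0,"dz":0.18,"rx":0,"ry":0,"rz":0},{"dx":0.032,"dy":0,"dz":0.22,"rx":0,"ry":0,"rz":0},{"dx":0.032,"dy":0,"dz":0.22,"rx":0,"ry":0,"rz":0}]'
python3 -m inch '[{"dx":0,"dy":0,"dz":0.01,"rx":0,"ry":0,"rz":0},{"dx":0,"dy":0,"dz":0.02,"rx":0,"ry":0,"rz":0},{"dx":0,"dy":0,"dz":0.02,"rx":0,"ry":0,"rz":0}]'
python3 -m inch '[{"dx":0,"dy":0,"dz":0,"rx":0,"ry":0,"rz":0},{"dx":0,"dy":0,"dz":0,"rx":0,"ry":0,"rz":0},{"dx":0,"dy":0,"dz":0,"rx":0,"ry":0,"rz":0},{"dx":0,"dy":0,"dz":0,"rx":0,"ry":0,"rz":0},{"dx":0,"dy":0,"dz":0,"rx":0,"ry":0,"rz":0}]' -1
python3 -m inch '[{"dx":0,"dy":0,"dz":0,"rx":0,"ry":0,"rz":0},{"dx":0,"dy":0,"dz":0,"rx":0,"ry":0,"rz":0},{"dx":0,"dy":0,"dz":0,"rx":0,"ry":0,"rz":0},{"dx":0,"dy":0,"dz":0,"rx":0,"ry":0,"rz":0},{"dx":0,"dy":0,"dz":0,"rx":0,"ry":0,"rz":0}]'
```

```text
time: 4.7
tool_pos: [0.4588, 0.1978, 0.0184]
tool_rot: [-0.002, 0.765, 0.644, -0.005]
contact_force: [-0.7, -0.3, 0.0]
gripper_width: 0.999
grasp_force: 0.0
time: 5.0
tool_pos: [0.4644, 0.1995, 0.0089]
tool_rot: [0.0, 0.765, 0.644, 0.001]
contact_force: [-0.2, 0.2, 0.1]
gripper_width: 1.0
grasp_force: 0.0
time: 5.5
tool_pos: [0.4635, 0.1995, 0.0082]
tool_rot: [-0.0, 0.765, 0.644, 0.0]
contact_force: [-1.3, -0.3, 3.1]
gripper_width: 0.171
grasp_force: 62.6
time: 6.0
tool_pos: [0.4636, 0.1994, 0.0082]
tool_rot: [-0.0, 0.765, 0.645, 0.0]
contact_force: [-2.5, 0.5, 4.8]
gripper_width: 0.172
grasp_force: 62.7
```

```bash

python3 -m inch '[{"dx":0,"dy":0,"dz":-0.02,"rx":0,"ry":0,"rz":0},{"dx":0,"dy":0,"dz":-0.06,"rx":0,"ry":0,"rz":0},{"dx":0,"dy":0,"dz":-0.11,"rx":0,"ry":0,"rz":0},{"dx":0,"dy":0,"dz":-0.17,"rx":0,"ry":0,"rz":0},{"dx":0,"dy":0,"dz":-0.23,"rx":0,"ry":0,"rz":0}]'
python3 -m inch '[{"dx":0,"dy":0,"dz":-0.06,"rx":0,"ry":0,"rz":0},{"dx":0,"dy":0,"dz":-0.12,"rx":0,"ry":0,"rz":0},{"dx":0,"dy":0,"dz":-0.17,"rx":0,"ry":0,"rz":0},{"dx":0,"dy":0,"dz":-0.2,"rx":0,"ry":0,"rz":0},{"dx":0,"dy":0,"dz":-0.2,"rx":0,"ry":0,"rz":0}]'
cat >> h.py <<'E'
def heldT(p): # ring in the tool frame: p = TCP along ring x, sideways, sag about tool y
    s=state();q=s["tool_rot"];C=Ro.from_quat(np.r_[q[1:],q[0]]).as_matrix()
    Rr=C@np.diag([1,-1,-1.])@Ro.from_euler('y',p[2]).as_matrix()  # ring axes
    g=s["tool_pos"]-.019*C[:,2]
    return Rr,g-Rr@[p[0],p[1],.0265]
E
python3 - <<'E'
from h import *
i=optics.camera_info("wrist"); im=optics.grab_frame("wrist"); cv2.imwrite("pics/w3.png",im[:,:,::-1])
r=nets.outline_of("wrist","amber_ring"); o=r[0]["pixels"]; print(r[0]["confidence"],r[0]["bbox"],o.sum())
print(fit(ring_mask,heldT,[(i,o,np.ones((480,640)))],np.array([.085,0,0.])))
E
```

```text
time: 6.5
tool_pos: [0.4626, 0.1991, 0.192]
tool_rot: [-0.0, 0.765, 0.645, -0.001]
contact_force: [1.3, 0.6, -1.0]
gripper_width: 0.171
grasp_force: 61.9
time: 7.0
tool_pos: [0.465, 0.1998, 0.356]
tool_rot: [0.002, 0.765, 0.645, 0.004]
contact_force: [0.6, 0.5, -1.4]
gripper_width: 0.171
grasp_force: 62.0
0.6 [320.0, 346.9, 68.3, 230.1] 10973
(array([ 8.12720159e-02, -3.79985991e-04,  7.60355427e-01]), np.float64(0.177293099750355))
```

View pics/w3.png

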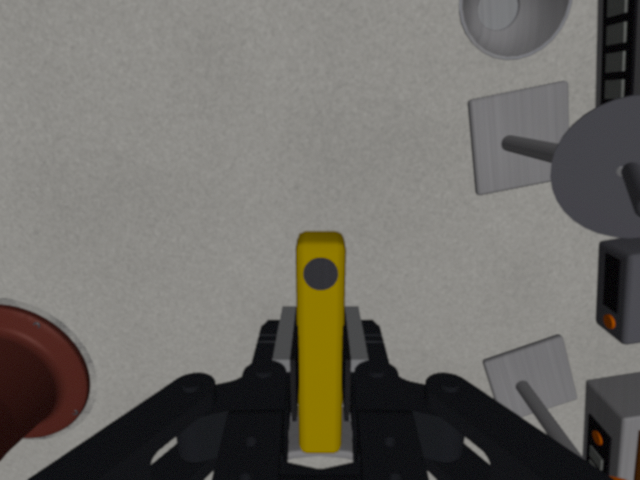

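The handle runs from (320,233) to (320,452) and is wider at its free end, so the ring has sagged in the grip. I'll check that from the fixed cameras.

```bash
python3 - <<'E'
from h import *
obs=[];ims=[]
for c in("scene","side"):
    i=optics.camera_info(c); im=optics.grab_frame(c); r=nets.outline_of(c,"amber_ring"); 
    print(c,[(np.round(x["bbox"]),x["confidence"]) for x in r[:2]]); o=r[0]["pixels"]
    u,v=np.array(r[0]["bbox"][:2]).astype(int); u=np.clip(u,130,510);v=np.clip(v,130,350)
    ims.append(cv2.resize(im[v-130:v+130,u-130:u+130],(400,400)))
    obs.append((i,o,np.ones((480,640))))
cv2.imwrite("pics/h3.png",np.hstack(ims)[:,:,::-1])
for a in(0,.4,.8,-.4): print(fit(ring_mask,heldT,obs,np.array([.083,0,a])))
E
```

```text
scene [(array([490., 126., 122.,  59.]), 0.67)]
side [(array([372., 230., 132., 124.]), 0.8)]
(array([ 0.08424225,  0.00052851, -0.0129334 ]), np.float64(0.9682847674398899))
(array([ 0.08312312,  0.00027042, -0.01087423]), np.float64(0.9706110878039929))
(array([0.08603277, 0.00908593, 0.63531739]), np.float64(1.9216683156026448))
(array([ 0.08437437,  0.00030024, -0.01289715]), np.float64(0.9694120769990257))
```

View pics/h3.png

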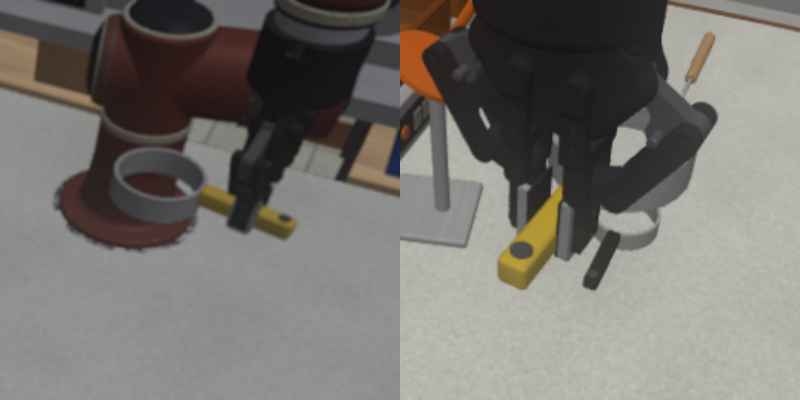

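Scene view: the held ring (155,185 in the crop) is square to the fingers, and the fit gives about −0.01 rad, so there is no sag. The near end of the handle only looked wider because it is closer to the camera. The collar slopes down towards the robot, so I'll put the handle on the uphill side. That keeps the ring's weight over the collar.

```bash
cat >> h.py <<'E'
PEG=[.6925,-.135,3.365]
def place(px,pz,py=0,peg=PEG): # TCP pose for the ring origin at (px,py,pz) in the peg frame, handle uphill
    R,t=pegT(peg); Rr=R@np.diag([-1,-1,1.]); return t+R@[px,py,pz]+Rr@[.0843,0,.008],toolR(Rr)
E
python3 - <<'E'
from h import *
p,R=place(.012,.19); s=state()["tool_pos"]
print(s,p); print(rel([s[0],s[1],.44],R))
E
```

```text
[0.46271225 0.19914813 0.34891519] [ 0.6570179  -0.14306153  0.41762303]
d [-0.0002 -0.0005 -0.1139] r [-0.207   0.3102  0.7657] rows>= 8.5
```

```bash

python3 -m inch '[{"dx":0,"dy":0,"dz":-0.05,"rx":-0.02,"ry":0.03,"rz":0.075},{"dx":0,"dy":0,"dz":-0.1,"rx":-0.045,"ry":0.068,"rz":0.167},{"dx":0,"dy":0,"dz":-0.114,"rx":-0.07,"ry":0.105,"rz":0.26},{"dx":0,"dy":0,"dz":-0.114,"rx":-0.09,"ry":0.135,"rz":0.333},{"dx":0,"dy":0,"dz":-0.114,"rx":-0.1035,"ry":0.155,"rz":0.383}]'
python3 -m inch '[{"dx":0,"dy":0,"dz":0,"rx":-0.02,"ry":0.03,"rz":0.075},{"dx":0,"dy":0,"dz":0,"rx":-0.045,"ry":0.068,"rz":0.167},{"dx":0,"dy":0,"dz":0,"rx":-0.07,"ry":0.105,"rz":0.26},{"dx":0,"dy":0,"dz":0,"rx":-0.09,"ry":0.135,"rz":0.333},{"dx":0,"dy":0,"dz":0,"rx":-0.1035,"ry":0.155,"rz":0.383}]'
python3 - <<'E'
from h import *
p,R=place(.012,.19); print(rel(p,R))
E
```

```text
time: 7.8
tool_pos: [0.4633, 0.199, 0.4426]
tool_rot: [-0.015, 0.909, 0.394, 0.137]
contact_force: [-0.2, 0.0, -1.7]
gripper_width: 0.177
grasp_force: 61.9
time: 8.3
tool_pos: [0.4629, 0.1992, 0.441]
tool_rot: [-0.029, 0.96, 0.106, 0.259]
contact_force: [0.8, -0.2, -1.7]
gripper_width: 0.173
grasp_force: 61.9
d [0.1098 0.4704 0.0972] r [ 0.0008 -0.002  -0.0026] rows>= 7.9
```

```bash

python3 -m inch '[{"dx":0.011,"dy":0.047,"dz":0.01,"rx":0,"ry":0,"rz":0},{"dx":0.024,"dy":0.103,"dz":0.022,"rx":0,"ry":0,"rz":0},{"dx":0.037,"dy":0.16,"dz":0.034,"rx":0,"ry":0,"rz":0},{"dx":0.048,"dy":0.207,"dz":0.043,"rx":0,"ry":0,"rz":0},{"dx":0.055,"dy":0.235,"dz":0.0486,"rx":0,"ry":0,"rz":0}]'
python3 -m inch '[{"dx":0.011,"dy":0.047,"dz":0.01,"rx":0,"ry":0,"rz":0},{"dx":0.024,"dy":0.103,"dz":0.022,"rx":0,"ry":0,"rz":0},{"dx":0.037,"dy":0.16,"dz":0.034,"rx":0,"ry":0,"rz":0},{"dx":0.048,"dy":0.207,"dz":0.043,"rx":0,"ry":0,"rz":0},{"dx":0.055,"dy":0.235,"dz":0.0486,"rx":0,"ry":0,"rz":0}]'
python3 -m inch '[{"dx":0,"dy":0,"dz":0,"rx":0,"ry":0,"rz":0},{"dx":0,"dy":0,"dz":0,"rx":0,"ry":0,"rz":0}]'
cat > look.py <<'E'
import sys
from h import *
n=sys.argv[1]; ims=[]
for c in("scene","side"):
    i=optics.camera_info(c); im=optics.grab_frame(c).copy()
    R,t=heldT([.0843,0,-.013]); P,q=pegT(PEG)
    if len(sys.argv)<3:
        for Z,col in((0,(0,255,0)),(.025,(0,255,255))): cv2.polylines(im,[proj(i,circ(.042,Z)@R.T+t).round().astype(int)],True,col,1)
    u,v=proj(i,(P@[0,0,.05]+q)[None])[0].astype(int); v=max(v,100);u=max(u,133)
    ims.append(cv2.resize(im[v-100:v+100,u-133:u+133],(400,300)) if 0 else cv2.resize(im[v-100:v+100,u-100:u+100],(400,400),interpolation=cv2.INTER_CUBIC))
    print(c,u,v)
cv2.imwrite(f"pics/{n}.png",np.hstack(ims)[:,:,::-1])
P,q=pegT(PEG);R,t=heldT([.0843,0,-.013]);print("ring in peg",np.round(P.T@(t-q),4),"ang",np.arccos(np.clip((R[:,2]@P[:,2]),-1,1)))
E
python3 look.py a1
```

```text
time: 8.8
tool_pos: [0.5617, 0.0258, 0.4286]
tool_rot: [-0.029, 0.96, 0.106, 0.257]
contact_force: [-0.3, -0.6, -1.5]
gripper_width: 0.169
grasp_force: 62.0
time: 9.3
tool_pos: [0.6593, -0.1448, 0.4164]
tool_rot: [-0.03, 0.96, 0.106, 0.257]
contact_force: [0.6, -0.2, -1.7]
gripper_width: 0.175
grasp_force: 61.9
time: 9.5
tool_pos: [0.6586, -0.142, 0.418]
tool_rot: [-0.03, 0.96, 0.107, 0.258]
contact_force: [0.3, 1.9, -2.0]
gripper_width: 0.173
grasp_force: 61.9
scene 231 204
side 279 118
ring in peg [ 0.0089 -0.0017  0.1899] ang 0.016558492597975344
```

View pics/a1.png

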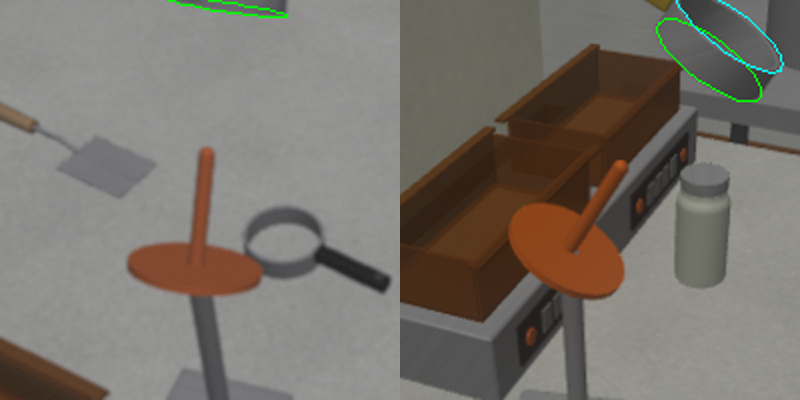

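The overlay matches the held ring in both views, and the peg axis (tip near (207,152) in the scene crop) points at it. Descending until the tip is just inside the hole, then checking.

```bash

python3 -m inch '[{"dx":0,"dy":0,"dz":0.03,"rx":0,"ry":0,"rz":0},{"dx":0,"dy":0,"dz":0.07,"rx":0,"ry":0,"rz":0},{"dx":0,"dy":0,"dz":0.1,"rx":0,"ry":0,"rz":0},{"dx":0,"dy":0,"dz":0.132,"rx":0,"ry":0,"rz":0},{"dx":0,"dy":0,"dz":0.132,"rx":0,"ry":0,"rz":0}]'
python3 look.py a2
```

```text
time: 10.1
tool_pos: [0.7096, -0.1276, 0.3237]
tool_rot: [-0.031, 0.96, 0.108, 0.256]
contact_force: [0.4, 0.4, -3.7]
gripper_width: 0.173
grasp_force: 61.9
scene 231 204
side 279 118
ring in peg [ 0.008  -0.0019  0.0848] ang 0.01695638020276822
```

View pics/a2.png

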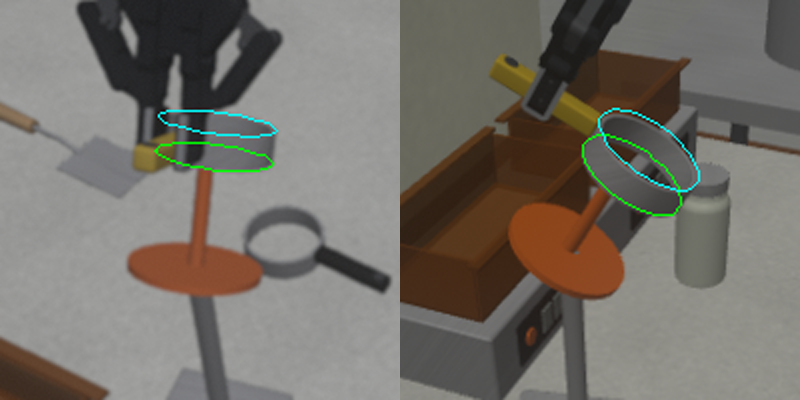

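The peg tip is inside the hole in both views, near the centre. Sliding down now.

```bash

python3 -m inch '[{"dx":0,"dy":0,"dz":0.02,"rx":0,"ry":0,"rz":0},{"dx":0,"dy":0,"dz":0.045,"rx":0,"ry":0,"rz":0},{"dx":0,"dy":0,"dz":0.07,"rx":0,"ry":0,"rz":0},{"dx":0,"dy":0,"dz":0.09,"rx":0,"ry":0,"rz":0},{"dx":0,"dy":0,"dz":0.095,"rx":0,"ry":0,"rz":0}]'
python3 -m inch '[{"dx":-0.006,"dy":0,"dz":0,"rx":0,"ry":0,"rz":0},{"dx":-0.012,"dy":0,"dz":0,"rx":0,"ry":0,"rz":0},{"dx":-0.018,"dy":0,"dz":0,"rx":0,"ry":0,"rz":0},{"dx":-0.018,"dy":0,"dz":0,"rx":0,"ry":0,"rz":0}]'
python3 -m inch '[{"dx":0,"dy":0,"dz":0.003,"rx":0,"ry":0,"rz":0},{"dx":0,"dy":0,"dz":0.006,"rx":0,"ry":0,"rz":0},{"dx":0,"dy":0,"dz":0.006,"rx":0,"ry":0,"rz":0}]'
```

```text
time: 10.7
tool_pos: [0.7479, -0.121, 0.2599]
tool_rot: [-0.03, 0.96, 0.107, 0.257]
contact_force: [-1.1, 0.7, -2.8]
gripper_width: 0.167
grasp_force: 61.9
time: 11.1
tool_pos: [0.7355, -0.1247, 0.2566]
tool_rot: [-0.029, 0.959, 0.107, 0.259]
contact_force: [-0.1, 0.5, -1.3]
gripper_width: 0.171
grasp_force: 61.9
time: 11.4
tool_pos: [0.7384, -0.1237, 0.2516]
tool_rot: [-0.029, 0.959, 0.107, 0.259]
contact_force: [0.3, -0.5, -2.3]
gripper_width: 0.175
grasp_force: 61.9
```

```bash

python3 -m inch '[{"dx":0,"dy":0,"dz":0.002,"rx":0,"ry":0,"rz":0},{"dx":0,"dy":0,"dz":0.002,"rx":0,"ry":0,"rz":0}]'
python3 -m inch '[{"dx":0,"dy":0,"dz":0.002,"rx":0,"ry":0,"rz":0},{"dx":0,"dy":0,"dz":0.002,"rx":0,"ry":0,"rz":0}]' | grep -A2 pos
python3 look.py a3
```

```text
time: 11.6
tool_pos: [0.7393, -0.1235, 0.2503]
tool_rot: [-0.029, 0.959, 0.107, 0.259]
contact_force: [0.4, 0.4, -1.5]
gripper_width: 0.172
grasp_force: 61.9
tool_pos: [0.74, -0.1234, 0.2489]
tool_rot: [-0.029, 0.959, 0.107, 0.259]
contact_force: [-0.5, 1.0, -2.1]
scene 231 204
side 279 118
ring in peg [ 0.022  -0.0008  0.0005] ang 0.01729675512353129
```

View pics/a3.png

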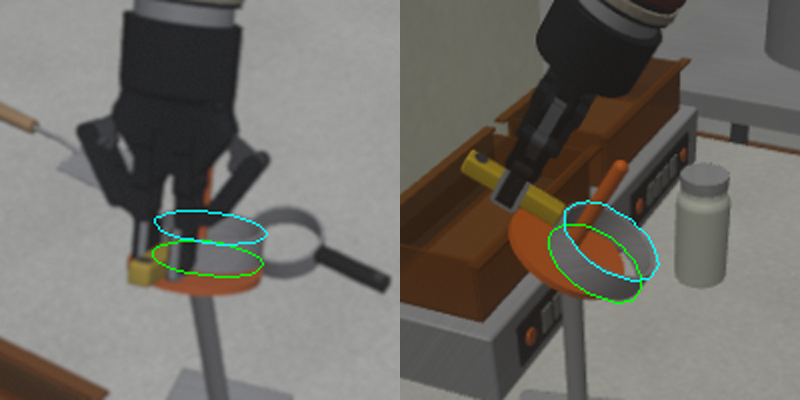

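The ring is around the peg, about 22 mm downhill and almost on the collar. I'll lower it in small steps until it makes contact.

```bash

python3 -m inch '[{"dx":0,"dy":0,"dz":0.002,"rx":0,"ry":0,"rz":0},{"dx":0,"dy":0,"dz":0.002,"rx":0,"ry":0,"rz":0}]' | grep force
python3 -m inch '[{"dx":0,"dy":0,"dz":0.002,"rx":0,"ry":0,"rz":0},{"dx":0,"dy":0,"dz":0.002,"rx":0,"ry":0,"rz":0}]' | grep force
python3 -m inch '[{"dx":-0.007,"dy":0,"dz":0,"rx":0,"ry":0,"rz":0},{"dx":-0.007,"dy":0,"dz":0,"rx":0,"ry":0,"rz":0}]' | grep -A2 pos
```

```text
contact_force: [-1.3, 0.4, 0.8]
grasp_force: 62.3
contact_force: [-6.7, -0.3, 5.1]
grasp_force: 63.3
tool_pos: [0.7375, -0.1247, 0.2461]
tool_rot: [-0.028, 0.959, 0.107, 0.261]
contact_force: [-3.2, 0.6, 5.6]
```

In contact, with a few newtons along the peg. Releasing.

```bash

python3 -m inch '[{"dx":0,"dy":0,"dz":0,"rx":0,"ry":0,"rz":0},{"dx":0,"dy":0,"dz":0,"rx":0,"ry":0,"rz":0},{"dx":0,"dy":0,"dz":0,"rx":0,"ry":0,"rz":0},{"dx":0,"dy":0,"dz":0,"rx":0,"ry":0,"rz":0},{"dx":0,"dy":0,"dz":0,"rx":0,"ry":0,"rz":0}]' 0 | tail -3
python3 -m inch '[{"dx":0,"dy":0,"dz":0,"rx":0,"ry":0,"rz":0},{"dx":0,"dy":0,"dz":0,"rx":0,"ry":0,"rz":0},{"dx":0,"dy":0,"dz":0,"rx":0,"ry":0,"rz":0}]' | tail -3
python3 look.py a4 raw
```

```text
contact_force: [-0.1, 0.8, -0.8]
gripper_width: 0.5
grasp_force: 0.0
contact_force: [0.4, 0.4, -0.0]
gripper_width: 0.504
grasp_force: 0.0
scene 231 204
side 279 118
ring in peg [ 0.0275 -0.0008 -0.0026] ang 0.017403516354702202
```

View pics/a4.png

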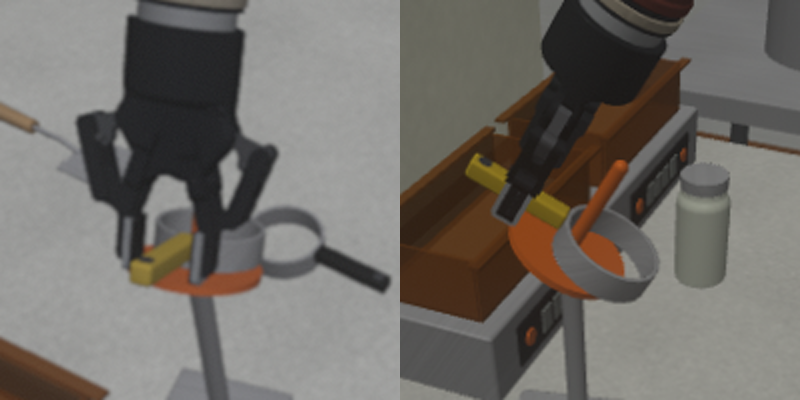

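The ring rests on the collar against the peg, and the fingers stand clear on both sides of the handle. Backing off along the tool axis, then checking.

```bash

python3 -m inch '[{"dx":0,"dy":0,"dz":-0.02,"rx":0,"ry":0,"rz":0},{"dx":0,"dy":0,"dz":-0.05,"rx":0,"ry":0,"rz":0},{"dx":0,"dy":0,"dz":-0.1,"rx":0,"ry":0,"rz":0},{"dx":0,"dy":0,"dz":-0.15,"rx":0,"ry":0,"rz":0},{"dx":0,"dy":0,"dz":-0.2,"rx":0,"ry":0,"rz":0}]'
python3 -m inch '[{"dx":0,"dy":0,"dz":0,"rx":0,"ry":0,"rz":0},{"dx":0,"dy":0,"dz":0,"rx":0,"ry":0,"rz":0},{"dx":0,"dy":0,"dz":0,"rx":0,"ry":0,"rz":0},{"dx":0,"dy":0,"dz":0,"rx":0,"ry":0,"rz":0},{"dx":0,"dy":0,"dz":0,"rx":0,"ry":0,"rz":0}]' | tail -3
python3 look.py a5 raw
```

```text
time: 13.9
tool_pos: [0.657, -0.1421, 0.3845]
tool_rot: [-0.029, 0.959, 0.108, 0.26]
contact_force: [1.1, -0.4, 0.9]
gripper_width: 0.5
grasp_force: 0.0
contact_force: [0.5, 0.4, 0.2]
gripper_width: 0.498
grasp_force: 0.0
scene 231 204
side 279 118
ring in peg [ 0.0289 -0.001   0.1563] ang 0.015877510844635477
```

View pics/a5.png

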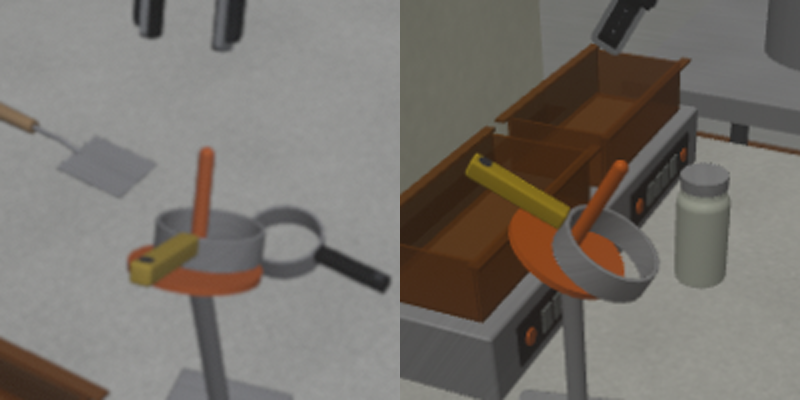

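The ring is square to the peg and at rest on the collar, unchanged since release. The gripper is clear and the black ring has not moved.

```bash
python3 -c "
from plant import ticket; print(ticket.job_done())"
```

```text
the job is handed in; nothing more can be done
None
```

The amber-handled ring hangs on the orange peg, released and at rest on its collar with the gripper clear; the black-handled ring was left where it lay, and the job is handed in (the hand-in call returned no verdict).

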